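# Take a vibration reading on the gearbox's capped measuring spot

## Task

Flip open the small hinged cap on top of the gearbox (the block with the gears), so that it stands straight up or further back, then take the vibration pen out of its stand and hold it upright with its sprung tip on the steel disc that was under the cap, pressing lightly: the tip about half pushed in, never bottomed hard. Finish like that, with the pen still in the gripper and pressed on the disc. Leave the cap on the other block shut and the other things where they are.

Things in the scene. Friction and masses are not known exactly. Their poses are not given: they have to be found in the camera images.
- gearbox: Gearbox unit, fixed: black block 90 (x) x 85 (y) x 75 mm (z), brass gear (radius 24) and steel gear (10) on its +x side, sticking out 16 mm. Origin: centre of its underside, on the work surface; z up. The level top, 75 mm up, carries the hinged cap, lying along the x axis: hinge on the -x side, free end on the +x side.
- gearbox_cap (a joint): Grey cap on the gearbox, rad: 0 = shut, 1.57 = straight up, stop 2.0. Starts at 0 to 0.15. 46 mm long from hinge to free end, 26 wide, top 14 above the face; on the free end a thumb ridge 10 long, 26 wide, 14 high. Stiff hinge (0.02 N m): it stays where it is left. Pinch the ridge across its 26 mm and carry it in an arc about the hinge; it turns between the fingers.
- gearbox_ridge (a point): Centre of the thumb ridge of the gearbox's cap; moves with the cap. Shut: 21 mm above the top face, 41 mm from the hinge axis along the gearbox's +x. Its axes turn with the cap; x points from hinge to free end, y along the hinge.
- gearbox_hinge (a point): Middle of the hinge axis of the gearbox's cap, 4 mm above the top face, 22 mm from the gearbox's centre towards its -x; the hinge axis lies along the gearbox's y axis, and opening lifts the +x end up and over towards -x.
- gearbox_mark (a point): Centre of the upper side of the measuring spot under the gearbox's cap: a plain steel disc, 16 mm in diameter, standing 2 mm above the top face, 24 mm from the hinge along the gearbox's +x. Hidden by the cap until it is opened.
- gearbox_spot: The same steel disc on the gearbox, origin at the centre of its underside (on the top face).
- pedestal: Bearing pedestal, fixed: smaller black block 70 x 70 x 55 mm, no gears, a 16 mm steel shaft through it along its y axis, sticking out 15 mm on both sides. Same kind of grey cap on top. Not to be opened. Origin: centre of its underside.
- pedestal_cap (a joint): Hinged cap on the pedestal, rad: 0 = shut (as it starts and must stay); same size and behaviour as the gearbox's.
- stand: Pen stand, fixed: black block 70 x 70 x 60 mm with one upright through hole of 16 mm in the middle of its top. Origin: centre of its underside.
- pen: Vibration pen, loose, 0.08 to 0.17 kg, upright in the stand at first. Round grey handle, diameter 24, 95 mm long; below it a steel shank, diameter 12, 35 long; then the sprung tip, diameter 6, 15 long. Origin: on the axis at the shoulder between handle and shank; z up the handle. The shoulder rests on the stand's top, shank and tip hang in the hole: it lifts straight out after 50 mm.
- pen_tip (a joint): How far the pen's sprung tip is pushed in, m: 0 = fully out, stop at 0.010. Pushing it takes 1.5 N to start, 3 N at half travel (0.005) and 4.5 N at the stop.
- pen_point (a point): The rounded end of the pen's tip, 50 mm below the shoulder along the pen's axis when out; moves with the tip.
- mouse: Black computer mouse, 105 x 60 x 33 mm, loose bystander. Origin: centre of its underside.
- driver: Screwdriver with black handle, 140 mm long, lying, loose bystander. Origin: on the underside, at the middle.
- hub: Aluminium flanged hub, flange 52 mm in diameter, 28 mm high, loose bystander. Origin: centre of its underside.
Mind the look-alikes: they are no part of the job. Leave any blue or orange look-alike of the pen alone.

How it is judged:
By the outcome, as a careful person would: the job done as asked, in the order asked, and still so for the second after the job is handed in, while the arm keeps its last pose, push and grip.
It also fails if it takes over 53 s, if anything falls off the work surface, if the arm or the gripper's body presses on something with over 40 N, if the wrist force passes 120 N, or if a joint passes its speed limit or range.

## Robot

A 7-joint arm with a two-finger parallel gripper is mounted at the origin on the work surface. World frame = base frame: x ahead of the robot, y to its left, z up, the work surface at z = 0. Lengths are in m, angles in rad, forces in N, time in s.
With the tool pointing down it reaches from about 0.425 to 1.025 m from the base axis. Payload 3.6 kg.
Tool frame: the origin (TCP) lies at the centre of the arm's flange, where the gripper is bolted on; the fingertips stand 173 mm ahead of it and the grasp point (between the pads) lies 155 mm ahead of it; x points along the fingers, z is the direction in which the jaws open and shut, and the axes are right-handed (so a half turn about x gives the same grasp; the last joint's range is limited). The gripper opens to 85 mm and grips with 20 to 120 N. Pads are 22 mm wide; open, the fingers measure 114 mm over their backs; the gripper's body (76 mm by 85 mm) begins 54 mm behind the grasp point. The pads swing forward as they close: fully open they stand 13 mm farther back than shut.
Start: joints at [1.153, 0.591, 0.048, 1.609, -0.033, 0.943, -0.034], TCP at [0.231, -0.687, 0.405] pointing down, gripper open.
Joint ranges: [-2.69, 2.69], [-0.47, 2.24], [-1.27, 1.36], [0.19, 2.51], [-1.53, 4.68], [0.08, 2.07], [-3.09, 3.09]. Speed limits (rad/s): [2.57, 2.57, 3.14, 3.14, 3.14, 3.14, 3.14].

## Interface

Orientations are given as [roll, pitch, yaw] about the fixed x, y, z axes, in that order (R = Rz(yaw) Ry(pitch) Rx(roll)).
In Python, from cell import * gives the robot as it stands.
- The arm moves only by the shell command python3 -m crank 'ROWS'. ROWS is JSON, one flat list of numbers, 5 for each row, row after row: the shift along the tool's x, y, z in mm, then the turn about the tool's x in rad, then the opening, from 0 (shut) to 1 (fully open). A call has 1 to 10 rows; each row shifts and turns the pose as measured when the row begins, along the tool's axes as they then stand; what a row does not reach is not made up. A row lasts 1/12 s, in which the tool goes at most 41.7 mm and 7.16 degrees, less where a joint would pass 70% of its speed; a pose out of reach is approached as far as the arm can. A call is refused whole if a number of a shift passes 41.7 or a number of a turn 0.125, either way. A call with a gripper value outside its range is refused whole. The fingers move at their own pace and stop on an object; the grip force is fixed at half the most. Time passes only in rows, so rows that do not move let the fingers close. It gives the time, the measured TCP pose, the force and the opening at its end, in the units of the state.
- observe(): the state, without advancing time (a new reading comes with each control period).
- get_image(name): name is "side" or "top"; returns the picture (400x640x3 uint8, red, green, blue); there is no depth.
- get_calibration(name): a dict with "intrinsics" (3x3 intrinsics, pixels), "D" ([k1, k2, p1, p2, k3] as OpenCV has them; the pictures are not rectified), "extrinsics" (4x4, takes a point from world to camera coordinates). Camera axes: x right, y down, z forward; pixel columns grow to the right and rows downward; lengths in m; the calibration is good to about 2 mm. A picture is of the moment at which its call begins. get_calibration takes no time and is no camera call.
- sign_off(): hands the job in, once; it reports no verdict.
Trained networks look in the newest picture that a camera, given by its name, has taken for a name from the list of things; names that differ only in an ending like _2 or _b are one class to them, and where a whole thing is asked for, a point or a joint stands for the part that bears it (a point fixed in the world has none). Each returns a list of dicts, best first, with "confidence" (0 to 1); they miss things now and then, are a little off and sometimes report something else, mostly with a low value. They report only what shows in the picture. A call takes as long as a camera call. They do not tell look-alikes from the thing itself.
- boxes_of(camera, thing): "extent" ([left, top, right, bottom] in pixels, round what is visible of it).
- masks_of(camera, thing): "mask" (400x640 bool, what is visible of it) and "extent" ([left, top, right, bottom] in pixels, round what is visible of it).
The state is a dict: "clock": time; "qpos": joint angles; "joint_vel": joint speeds; "joint_torque": joint torques, N m; "tool_pos": TCP position; "tcp_rot": TCP orientation; "contact_force": force on the tool from outside, world axes, zero at the start; "torque": the same for the moment, N m; "width": finger opening in m.
Only numpy, scipy, OpenCV 4.12 (cv2) and the standard library are available. Lean on these libraries where they do the work, as an engineer would, in place of code of your own. Each camera call takes 0.05 s, during which the arm holds its last target.

## Working session

There is one attempt and no reset: what is moved stays moved. The work goes in short steps, Python scripts to look and compute and a shell command to move; the robot and the scene stay as the last step left them, time stands still between calls to the robot, and variables do not carry over. Pictures are saved under pics/ and viewed, and the job is handed in when it is done.

```bash
mkdir -p pics; ls
python3 - <<'E'
from cell import *
import cv2,numpy as np
s=observe()
print({k:np.round(v,3).tolist() for k,v in s.items()})
for n in("side","top"):
    im=get_image(n); cv2.imwrite(f"pics/{n}0.png",im[:,:,::-1])
    c=get_calibration(n); print(n,np.round(c["intrinsics"],1).tolist(),np.round(c["D"],3),np.round(c["extrinsics"],3).tolist())
    for t in("gearbox","pedestal","stand","pen","gearbox_cap"):
        print(t,[(round(b["confidence"],2),np.round(b["extent"]).tolist()) for b in boxes_of(n,t)])
print(observe()["clock"])
E
```

```text
pics
{'clock': 0.0, 'qpos': [1.154, 0.592, 0.048, 1.61, -0.033, 0.943, -0.034], 'joint_vel': [-0.001, -0.0, -0.002, -0.0, 0.001, 0.0, -0.001], 'joint_torque': [0.0, -54.869, 1.547, -19.813, 0.009, 0.009, -0.0], 'tool_pos': [0.231, -0.687, 0.404], 'tcp_rot': [-3.087, 1.569, 1.949], 'contact_force': [-0.76, 0.557, 1.01], 'torque': [-0.006, -0.016, -0.023], 'width': 0.086}
side [[376.1, 0.0, 318.9], [0.0, 376.1, 200.2], [0.0, 0.0, 1.0]] [0.02 0.   0.   0.   0.  ] [[-0.945, -0.325, 0.019, 0.594], [-0.189, 0.498, -0.847, 0.16], [0.266, -0.804, -0.532, 0.679], [0.0, 0.0, 0.0, 1.0]]
gearbox [(0.74, [312.0, 178.0, 370.0, 244.0]), (0.58, [329.0, 180.0, 356.0, 200.0])]
pedestal [(0.8, [366.0, 149.0, 399.0, 186.0]), (0.44, [329.0, 179.0, 355.0, 201.0])]
stand [(0.83, [292.0, 280.0, 347.0, 352.0]), (0.4, [370.0, 146.0, 393.0, 161.0])]
pen [(0.88, [261.0, 223.0, 280.0, 293.0]), (0.68, [308.0, 244.0, 326.0, 301.0]), (0.56, [274.0, 297.0, 299.0, 376.0])]
gearbox_cap [(0.67, [304.0, 245.0, 326.0, 302.0]), (0.66, [328.0, 179.0, 356.0, 204.0])]
top [[494.0, 0.0, 325.5], [0.0, 494.0, 203.0], [0.0, 0.0, 1.0]] [-0.103  0.     0.     0.     0.   ] [[0.017, -1.0, -0.005, 0.041], [-0.994, -0.017, -0.104, 0.631], [0.104, 0.007, -0.995, 1.171], [0.0, 0.0, 0.0, 1.0]]
gearbox [(0.97, [321.0, 197.0, 366.0, 250.0])]
pedestal [(0.84, [427.0, 226.0, 467.0, 260.0]), (0.36, [323.0, 198.0, 365.0, 249.0])]
stand [(0.63, [211.0, 221.0, 251.0, 255.0]), (0.53, [317.0, 200.0, 369.0, 252.0])]
pen [(0.76, [177.0, 226.0, 198.0, 239.0]), (0.68, [235.0, 192.0, 254.0, 210.0]), (0.47, [337.0, 215.0, 350.0, 233.0]), (0.46, [217.0, 230.0, 235.0, 246.0]), (0.31, [212.0, 221.0, 252.0, 256.0])]
gearbox_cap [(0.77, [337.0, 214.0, 352.0, 234.0])]
0.6
```

Run:
```python
import cv2
a=cv2.imread("pics/side0.png")[130:390,230:430]; cv2.imwrite("pics/side0c.png",cv2.resize(a,None,fx=2.3,fy=2.3,interpolation=2))
a=cv2.imread("pics/top0.png")[160:290,140:500]; cv2.imwrite("pics/top0c.png",cv2.resize(a,None,fx=2.2,fy=2.2,interpolation=2))
```

```text
(no output)
```

View pics/side0.png

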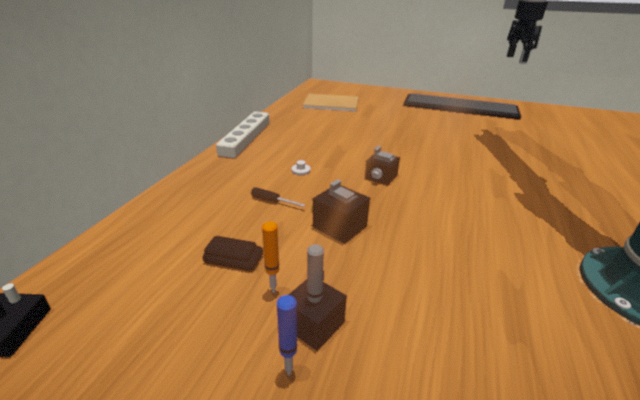

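View pics/top0.png

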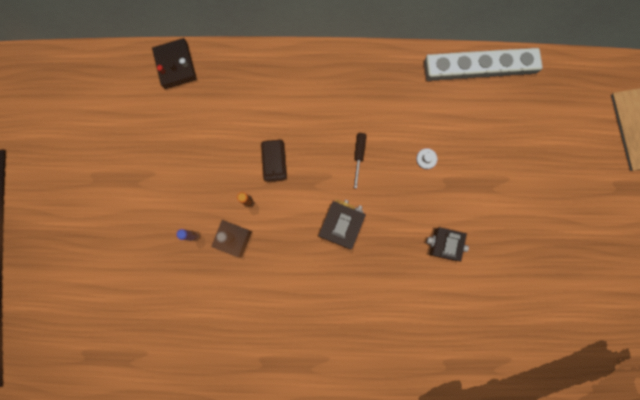

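```bash
sleep 0
```

```text
(no output)
```

View pics/side0c.png

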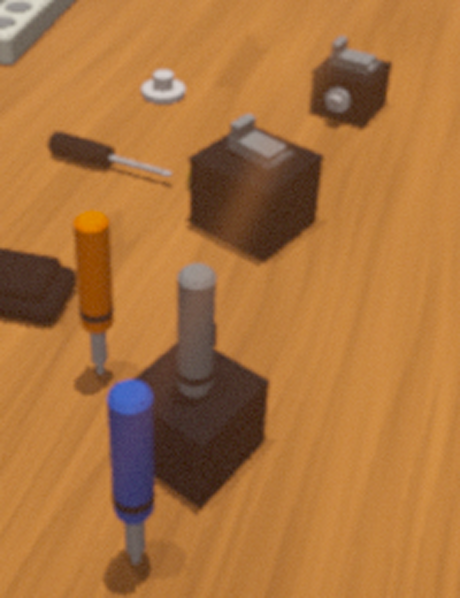

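View pics/top0c.png

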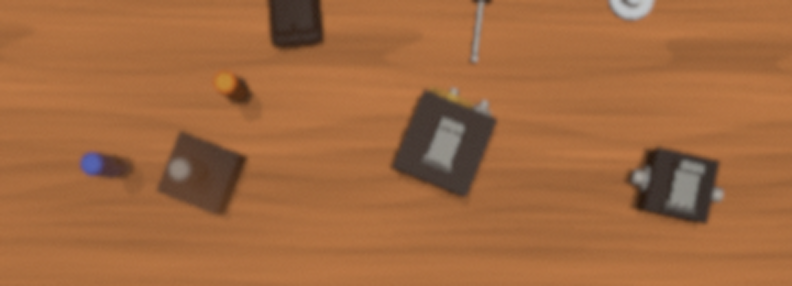

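Candidates for the pen in the top view: grey (222,238), blue (183,235) and orange (245,200). The grey one stands in the stand, so it is the pen. For the gearbox, the block at (343,225) has gears, while the one at (450,244) has a shaft and is the pedestal. Next I fit the poses by silhouette in both views.

```bash
cat > h.py <<'E'
import numpy as np,cv2
from cell import *
from scipy.optimize import minimize
def proj(n,P):
    c=get_calibration(n);E=np.array(c["extrinsics"])
    return cv2.projectPoints(np.asarray(P,float).reshape(-1,3),cv2.Rodrigues(E[:3,:3])[0],E[:3,3],np.array(c["intrinsics"]),np.array(c["D"]))[0].reshape(-1,2)
def ray_z(n,uv,z):
    c=get_calibration(n);E=np.array(c["extrinsics"])
    p=cv2.undistortPoints(np.array([[uv]],float),np.array(c["intrinsics"]),np.array(c["D"])).ravel()
    d=E[:3,:3].T@np.array([p[0],p[1],1]);o=-E[:3,:3].T@E[:3,3]
    return o+d*(z-o[2])/d[2]
def box(x,y,yaw,L,W,H,z0=0):
    c,s=np.cos(yaw),np.sin(yaw)
    return np.array([[x+c*a*L/2-s*b*W/2,y+s*a*L/2+c*b*W/2,z] for z in(z0,z0+H) for a in(-1,1) for b in(-1,1)])
def render(n,hulls,S=8):
    im=np.zeros((400*S//2,640*S//2),np.uint8)
    im=np.zeros((400*4,640*4),np.uint8)
    for P in hulls:
        q=(proj(n,P)+.5)*4
        h=cv2.convexHull(q.astype(np.float32))
        cv2.fillConvexPoly(im,np.round(h*16).astype(np.int32),255,shift=4)
    return cv2.resize(im,(640,400),interpolation=cv2.INTER_AREA)/255.
E
python3 - <<'E'
from h import *
get_image("top");get_image("side")
out={}
for n in("top","side"):
    im=cv2.imread(f"pics/{n}0.png")
    for t in("gearbox","stand","pen","gearbox_cap"):
        for i,m in enumerate(masks_of(n,t)):
            k=m["mask"];ys,xs=np.nonzero(k);out[f"{n}_{t}_{i}"]=k
            print(n,t,i,round(m["confidence"],2),k.sum(),xs.mean().round(1),ys.mean().round(1),np.round(m["extent"]).tolist())
np.savez("m.npz",**out)
E
```

```text
top gearbox 0 0.89 1434 342.2 223.7 [323.0, 198.0, 365.0, 250.0]
top stand 0 0.9 764 233.8 239.0 [216.0, 222.0, 250.0, 255.0]
top pen 0 0.64 156 244.6 199.2 [236.0, 193.0, 252.0, 209.0]
top pen 1 0.62 122 224.5 236.9 [216.0, 231.0, 232.0, 243.0]
top pen 2 0.56 161 187.0 234.6 [178.0, 229.0, 198.0, 240.0]
top pen 3 0.52 1462 342.5 223.9 [320.0, 199.0, 364.0, 252.0]
top gearbox_cap 0 0.53 238 342.1 225.0 [335.0, 214.0, 352.0, 236.0]
side stand 0 0.87 2431 318.2 314.8 [290.0, 283.0, 348.0, 349.0]
side stand 1 0.44 2529 339.5 212.5 [313.0, 180.0, 372.0, 244.0]
side stand 2 0.25 199 380.6 154.7 [371.0, 146.0, 393.0, 162.0]
side stand 3 0.2 320 339.6 191.8 [329.0, 180.0, 354.0, 206.0]
side pen 0 0.9 861 314.6 272.9 [306.0, 244.0, 326.0, 304.0]
side pen 1 0.74 2556 339.5 211.8 [314.0, 177.0, 370.0, 243.0]
side pen 2 0.68 909 270.4 252.6 [259.0, 221.0, 280.0, 293.0]
side pen 3 0.66 1243 286.6 329.7 [275.0, 299.0, 299.0, 376.0]
side gearbox_cap 0 0.83 321 339.5 191.5 [329.0, 180.0, 357.0, 199.0]
```

```bash
cat > fit.py <<'E'
from h import *
ims={n:cv2.imread(f"pics/{n}0.png").astype(float) for n in("top","side")}
def cv_cost(n,hull,roi,ign=None):
    a=render(n,hull)[roi[1]:roi[3],roi[0]:roi[2]].ravel()
    I=ims[n][roi[1]:roi[3],roi[0]:roi[2],:].reshape(-1,3)
    w=np.ones(len(a)) if ign is None else ign[roi[1]:roi[3],roi[0]:roi[2]].ravel()
    A=np.stack([a,1-a],1)*w[:,None]
    r=I*w[:,None]-A@np.linalg.lstsq(A,I*w[:,None],rcond=None)[0]
    return (r**2).mean()
def run(f,x0,d):
    best=None
    for k in range(3):
        s=np.vstack([x0]+[np.array(x0)+np.eye(len(x0))[i]*d[i]*(-1)**k for i in range(len(x0))])
        r=minimize(f,x0,method="Nelder-Mead",options=dict(initial_simplex=s,xatol=1e-5,fatol=1e-4,maxiter=300));x0=r.x
    return r.x,r.fun
E
python3 - <<'E'
from fit import *
g0=ray_z("top",(342,226),.075);s0=ray_z("top",(233,239),.06);print(g0,s0)
def rm(n,ext):
    w=np.ones((400,640));
    for e in ext: w[e[1]:e[3],e[0]:e[2]]=0
    return w
roi={"top":(312,190,376,262),"side":(300,165,385,255)}
ign={"top":rm("top",[(341,194,368,214),(334,213,354,238)]),"side":rm("side",[(326,174,360,208)])}
for cams in(("top",),("side",),("top","side")):
    f=lambda p:sum(cv_cost(n,[box(p[0],p[1],p[2],.09,.085,.075)],roi[n],ign[n]) for n in cams)
    print("gear",cams,run(f,[g0[0],g0[1],-.4],[.01,.01,.15]))
roi={"top":(200,210,262,268),"side":(282,270,360,362)}
ign={"top":rm("top",[(214,228,234,247),(232,195,262,218)]),"side":rm("side",[(303,240,328,308),(262,270,302,380)])}
for cams in(("top",),("side",),("top","side")):
    f=lambda p:sum(cv_cost(n,[box(p[0],p[1],p[2],.07,.07,.06)],roi[n],ign[n]) for n in cams)
    print("stand",cams,run(f,[s0[0],s0[1],-.4],[.01,.01,.15]))
E
```

```text
[0.57267871 0.01229827 0.075     ] [0.53807783 0.27017606 0.06      ]
gear ('top',) (array([ 0.57536789,  0.01411054, -0.37972247]), np.float64(39.67131817266114))
gear ('side',) (array([ 0.57703109,  0.01306591, -0.34020172]), np.float64(367.8761675263085))
gear ('top', 'side') (array([ 0.57665088,  0.0136932 , -0.358124  ]), np.float64(411.7363904850428))
stand ('top',) (array([ 0.54026163,  0.27844071, -0.34559055]), np.float64(34.06231940243932))
stand ('side',) (array([ 0.54197037,  0.28010958, -0.35278963]), np.float64(38.13993211654705))
stand ('top', 'side') (array([ 0.54162418,  0.27963464, -0.35638136]), np.float64(80.08897917280174))
```

```bash
cat >> fit.py <<'E'
def cyl(x,y,z0,z1,r):
    t=np.linspace(0,2*np.pi,24,endpoint=False)
    return np.array([[x+r*np.cos(a),y+r*np.sin(a),z] for z in(z0,z1) for a in t])
def cap(x,y,yaw,th):
    R=np.array([[np.cos(yaw),-np.sin(yaw),0],[np.sin(yaw),np.cos(yaw),0],[0,0,1]])
    hl=np.array([-.022,0,.079]);c,s=np.cos(th),np.sin(th)
    Ro=np.array([[c,0,-s],[0,1,0],[s,0,c]])
    b=lambda x0,x1,z0,z1:np.array([[a,b_,d] for a in(x0,x1) for b_ in(-.013,.013) for d in(z0,z1)])
    return [ (R@(hl[:,None]+Ro@B.T)).T+[x,y,0] for B in(b(0,.046,0,.010),b(.036,.046,.010,.024))]
E
python3 - <<'E'
from fit import *
roi={"top":(208,226,231,246),"side":(300,242,330,296)}
for cams in(("top",),("side",),("top","side")):
    f=lambda p:sum(cv_cost(n,[cyl(p[0],p[1],.06,.155,.012)],roi[n]) for n in cams)
    print("pen",cams,run(f,[.541,.28],[.006,.006]))
roi={"top":(333,211,355,239),"side":(324,174,362,208)}
for cams in(("top",),):
    f=lambda p:sum(cv_cost(n,cap(p[0],p[1],p[2],.07),roi[n]) for n in cams)
    print("cap",cams,run(f,[.576,.0137,-.36],[.006,.006,.1]))
for th in (0,.05,.1,.15):
    f=lambda p:cv_cost("side",cap(p[0],p[1],p[2],th),(329,176,358,203))
    print("cap side",th,f([.5766,.0137,-.36]),run(f,[.576,.0137,-.36],[.006,.006,.1]))
for n in("top","side"):
    im=cv2.resize(ims[n].astype(np.uint8),None,fx=4,fy=4,interpolation=2)
    def dr(P,c):
        q=(proj(n,P)+.5)*4; cv2.polylines(im,[cv2.convexHull(q.astype(np.float32)).astype(np.int32)],1,c,1)
    dr(box(.5766,.0137,-.36,.09,.085,.075),(0,255,0));dr(box(.5766,.0137,-.36,.09,.085,.0,.075),(0,255,0))
    for b in cap(.5766,.0137,-.36,.05): dr(b,(255,255,0))
    dr(box(.5416,.2796,-.356,.07,.07,.06),(0,255,0));dr(cyl(.5416,.2796,.06,.155,.012),(0,255,255))
    if n=="top": cv2.imwrite("pics/ov_top.png",im[184*4:264*4,200*4:380*4])
    else: cv2.imwrite("pics/ov_side.png",im[165*4:305*4,285*4:390*4])
E
```

```text
pen ('top',) (array([0.54076706, 0.27956842]), np.float64(549.424243970996))
pen ('side',) (array([0.53235882, 0.30368065]), np.float64(730.0593554439889))Traceback (most recent call last):
  File "<stdin>", line 5, in <module>
  File "fit.py", line 14, in run
    r=minimize(f,x0,method="Nelder-Mead",options=dict(initial_simplex=s,xatol=1e-5,fatol=1e-4,maxiter=300));x0=r.x
    res = _minimize_neldermead(fun, x0, args, callback, bounds=bounds,
                               **options)
    fxr = func(xr)
    fx = function(np.copy(x), *(wrapper_args + args))
  File "<stdin>", line 4, in <lambda>
  File "<stdin>", line 4, in <genexpr>
  File "fit.py", line 4, in cv_cost
    a=render(n,hull)[roi[1]:roi[3],roi[0]:roi[2]].ravel()
      ~~~~~~^^^^^^^^
  File "h.py", line 19, in render
    q=(proj(n,P)+.5)*4
       ~~~~^^^^^
  File "h.py", line 5, in proj
    c=get_calibration(n);E=np.array(c["extrinsics"])
ValueError: time passes only in moves, steps and waits
```

```bash
python3 - <<'E'
from cell import *
import pickle
pickle.dump({n:get_calibration(n) for n in("side","top")},open("cal.pkl","wb"));print(observe()["clock"])
E
sed -i 's/^from cell import \*/import pickle\nCAL=pickle.load(open("\.\/cal.pkl","rb"))/; s/get_calibration(n)/CAL[n]/' h.py
python3 - <<'E'
from fit import *
roi={"top":(333,211,355,239)}
f=lambda p:cv_cost("top",cap(p[0],p[1],p[2],.07),roi["top"])
print("cap",run(f,[.576,.0137,-.36],[.006,.006,.1]))
for th in (0,.05,.1,.15):
    f=lambda p:cv_cost("side",cap(p[0],p[1],p[2],th),(329,176,358,203))
    print("cap side",th,f([.5766,.0137,-.36]),run(f,[.576,.0137,-.36],[.006,.006,.1]))
for n in("top","side"):
    im=cv2.resize(ims[n].astype(np.uint8),None,fx=4,fy=4,interpolation=2)
    def dr(P,c):
        q=(proj(n,P)+.5)*4; cv2.polylines(im,[cv2.convexHull(q.astype(np.float32)).astype(np.int32)],1,c,1)
    dr(box(.5766,.0137,-.36,.09,.085,.075),(0,255,0));dr(box(.5766,.0137,-.36,.09,.085,.0,.075),(0,255,0))
    for b in cap(.5766,.0137,-.36,.05): dr(b,(255,255,0))
    dr(box(.5416,.2796,-.356,.07,.07,.06),(0,255,0));dr(cyl(.5416,.2796,.06,.155,.012),(0,255,255))
    if n=="top": cv2.imwrite("pics/ov_top.png",im[184*4:264*4,200*4:380*4])
    else: cv2.imwrite("pics/ov_side.png",im[165*4:305*4,285*4:390*4])
E
```

```text
1.1
cap (array([ 0.57540541,  0.01301848, -0.36388513]), np.float64(91.67231324670064))
cap side 0 881.5965647112522 (array([ 0.57615649,  0.00938022, -0.34843876]), np.float64(864.4867187235295))
cap side 0.05 870.3468613751456 (array([ 0.57597432,  0.01130401, -0.28710146]), np.float64(861.461537383804))
cap side 0.1 864.5409008807816 (array([ 0.57562213,  0.01280773, -0.23886946]), np.float64(858.9194757570158))
cap side 0.15 867.7464352583559 (array([ 0.57582655,  0.01473104, -0.21045105]), np.float64(857.7257636835767))
```

View pics/ov_top.png

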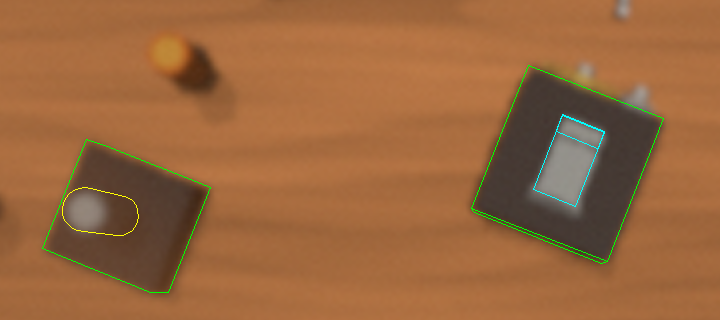

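View pics/ov_side.png

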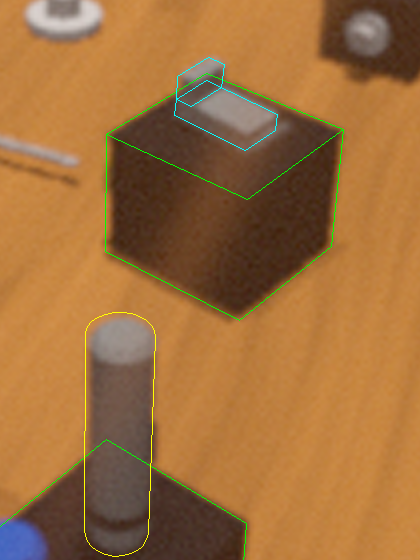

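Overlays agree: gearbox (0.576, 0.0137, yaw -0.36), pen/stand (0.541, 0.2796). I take the top view's yellow/green outlines as good to about 2 mm.

```bash
cat > w.py <<'E'
from cell import *
import numpy as np,sys
from scipy.spatial.transform import Rotation as Ro
G=np.array([.576,.0135]);Y=-.36
gx=np.array([np.cos(Y),np.sin(Y)]);gy=np.array([-gx[1],gx[0]])
HIN=G-.022*gx
def st():
    s=observe();return s,Ro.from_euler("xyz",s["tcp_rot"]).as_matrix()
def rel(p,jaw=None):
    """p: wanted grasp point (world)"""
    s,R=st();t=np.array(p)+[0,0,.155]
    d=R.T@(t-s["tool_pos"])*1000
    print("clk",round(s["clock"],2),"tcp",np.round(s["tool_pos"],4),"shift mm tool",np.round(d,1),"dist",round(float(np.linalg.norm(d)),1))
    print("toolx",np.round(R[:,0],4),"toolz",np.round(R[:,2],3),"F",np.round(s["contact_force"],1),"w",round(s["width"],4),"q7",round(s["qpos"][6],2))
    if jaw is not None:
        a=R.T@np.array([*jaw,0]);ang=np.arctan2(-a[1],a[2]);ang=(ang+np.pi/2)%np.pi-np.pi/2
        print("turn about x",round(ang,3))
def ridge(th):
    a=np.arctan2(17,41)+th;r=.0444
    return np.array([*(HIN+r*np.cos(a)*gx),.079+r*np.sin(a)])
E
python3 - <<'E'
from w import *
print(ridge(0),ridge(.07),ridge(1.8))
p=ridge(.07)+[0,0,.08]
rel(p,gy)
from h import ray_z
for uv in((247,203),(185,235)): print(ray_z("top",uv,.14))
E
```

```text
[0.59379528 0.0068018  0.09600587] [0.59258809 0.0072562  0.09883287] [0.53118961 0.03036676 0.11507776]
clk 1.1 tcp [ 0.2307 -0.6873  0.4047] shift mm tool [  70.8  564.1 -543.4] dist 786.4
toolx [-0.  0. -1.] toolz [ 0.318 -0.948 -0.   ] F [ 0.4  0.8 -0.5] w 0.0855 q7 -0.03
turn about x 0.684
[0.61643812 0.22615095 0.14      ]
[0.54251005 0.36297201 0.14      ]
```

```bash
python3 -m crank '[0,28,-27,0,1, 0,28,-27,0,1, 0,28,-27,0,1, 0,28,-27,0,1, 0,28,-27,0,1, 0,28,-27,0,1, 0,28,-27,0,1, 0,28,-27,0,1, 0,28,-27,0,1, 0,28,-27,0,1]'
python3 -c "
from w import *
rel(ridge(.07)+[0,0,.08],gy)"
```

```text
clock: 1.93
tool_pos: [0.4111, -0.3409, 0.4023]
tcp_rot: [-0.398, 1.556, -1.668]
contact_force: [0.3, -0.0, 0.6]
width: 0.0857
clk 1.93 tcp [ 0.4111 -0.3409  0.4023] shift mm tool [  63.2  276.9 -279.6] dist 398.5
toolx [-0.0014 -0.0142 -0.9999] toolz [ 0.296 -0.955  0.013] F [ 0.3 -0.   0.6] w 0.0857 q7 -0.67
turn about x 0.661
```

```bash
python3 -m crank '[3,28,-28,0,1, 3,28,-28,0,1, 3,28,-28,0,1, 3,28,-28,0,1, 3,28,-28,0,1, 3,28,-28,0,1, 3,28,-28,0,1, 0,0,0,0.11,1, 0,0,0,0.11,1, 0,0,0,0.11,1]'
python3 -m crank '[0,0,0,0.11,1, 0,0,0,0.11,1, 0,0,0,0.11,1, 0,0,0,0,1]'
python3 -c "
from w import *
rel(ridge(.07)+[0,0,.08],gy)"
```

```text
clock: 2.77
tool_pos: [0.5513, -0.0699, 0.3805]
tcp_rot: [0.933, 1.554, -0.66]
contact_force: [-0.3, -0.7, 0.2]
width: 0.0855
clock: 3.1
tool_pos: [0.5525, -0.0674, 0.3811]
tcp_rot: [1.369, 1.553, -0.569]
contact_force: [0.3, 0.4, -0.7]
width: 0.0852
clk 3.1 tcp [ 0.5525 -0.0674  0.3811] shift mm tool [ 47.1   9.8 -84.3] dist 97.0
toolx [ 0.0153 -0.0098 -0.9998] toolz [-0.359 -0.933  0.004] F [ 0.3  0.4 -0.7] w 0.0852 q7 -1.82
turn about x -0.007
```

```bash
sed -i 's/t=np.array(p)+\[0,0,.155\]/t=np.array(p)-.155*R[:,0]/' w.py
python3 -c "
from w import *
rel(ridge(.07)+[0,0,.04],gy)"
```

```text
clk 3.1 tcp [ 0.5525 -0.0674  0.3811] shift mm tool [ 87.1   6.3 -85. ] dist 121.8
toolx [ 0.0153 -0.0098 -0.9998] toolz [-0.359 -0.933  0.004] F [ 0.3  0.4 -0.7] w 0.0852 q7 -1.82
turn about x -0.007
```

```bash
python3 -m crank '[0,1,-14,0,0.6, 0,1,-14,0,0.6, 0,1,-14,0,0.6, 10,1,-14,0,0.6, 14,1,-14,0,0.6, 14,1,-14,0,0.6, 14,0,0,0,0.6, 14,0,0,0,0.6, 14,0,0,0,0.6, 0,0,0,0,0.6]'
python3 -c "
from w import *
import cv2
rel(ridge(.07),gy)
for n in('top','side'): cv2.imwrite('pics/a_'+n+'.png',cv2.resize(get_image(n)[130:290,240:440,::-1],None,fx=3,fy=3))"
```

```text
clock: 3.93
tool_pos: [0.5942, 0.0209, 0.2921]
tcp_rot: [1.552, 1.552, -0.367]
contact_force: [-0.7, -0.3, 0.1]
width: 0.0511
clk 3.93 tcp [0.5942 0.0209 0.2921] shift mm tool [38.3 -0.4 13.3] dist 40.6
toolx [ 0.0173 -0.0066 -0.9998] toolz [-0.341 -0.94   0.   ] F [-0.7 -0.3  0.1] w 0.0511 q7 -1.94
turn about x 0.013
```

View pics/a_side.png

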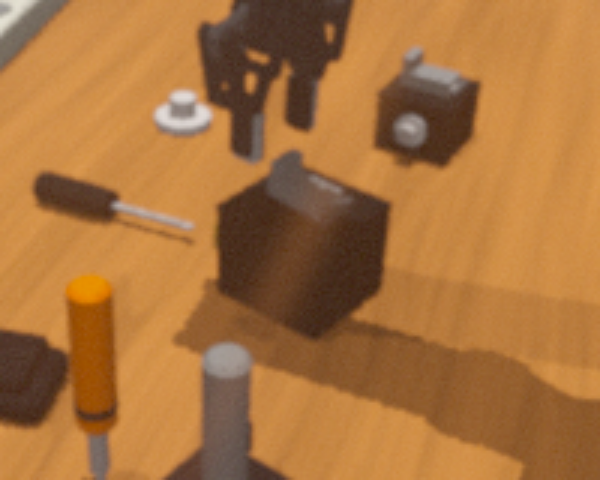

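View pics/a_top.png

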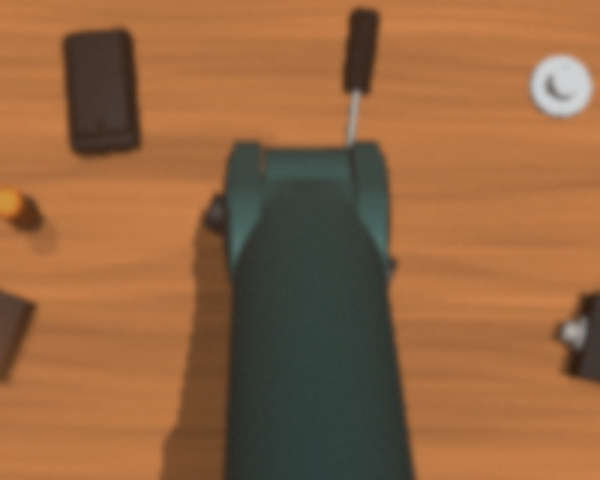

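Fingers hover above the cap, offset about 13 mm along the jaw axis, as computed. Correcting and descending.

```bash
python3 -m crank '[0,0,7,0.013,0.6, 0,0,5,0,0.6, 0,0,0,0,0.6, 8,0,0,0,0.6, 8,0,0,0,0.6, 0,0,0,0,0.6, 0,0,0,0,0.6]'
python3 -c "
from w import *
rel(ridge(.07),gy)"
```

```text
clock: 4.62
tool_pos: [0.5921, 0.007, 0.2801]
tcp_rot: [1.698, 1.542, -0.237]
contact_force: [1.0, 0.8, -0.5]
width: 0.0511
clk 4.62 tcp [0.5921 0.007  0.2801] shift mm tool [26.2 -4.8  0.2] dist 26.7
toolx [ 0.0276 -0.0066 -0.9996] toolz [-0.356 -0.934 -0.004] F [ 1.   0.8 -0.5] w 0.0511 q7 -1.93
turn about x -0.004
```

```bash
python3 -m crank '[13,-3,0,0,0.6, 13,-2,0,0,0.6, 0,0,0,0,0.6]'
python3 -c "
from w import *
rel(ridge(.07),gy)"
```

```text
clock: 4.87
tool_pos: [0.5888, 0.0087, 0.254]
tcp_rot: [1.731, 1.54, -0.204]
contact_force: [-0.7, 0.2, 0.7]
width: 0.0512
clk 4.87 tcp [0.5888 0.0087 0.254 ] shift mm tool [ 0.2 -0.7  0.7] dist 1.0
toolx [ 0.0302 -0.0062 -0.9995] toolz [-0.356 -0.934 -0.005] F [-0.7  0.2  0.7] w 0.0512 q7 -1.93
turn about x -0.005
```

```bash
python3 -m crank '[0,0,0,0,0, 0,0,0,0,0, 0,0,0,0,0, 0,0,0,0,0]'
python3 -c "
from w import *
rel(ridge(.07),gy)
import cv2
for n in('side',): cv2.imwrite('pics/b_'+n+'.png',cv2.resize(get_image(n)[130:290,240:440,::-1],None,fx=3,fy=3))"
```

```text
clock: 5.2
tool_pos: [0.5881, 0.0062, 0.2545]
tcp_rot: [1.605, 1.542, -0.334]
contact_force: [0.4, 1.6, -5.9]
width: 0.0242
clk 5.2 tcp [0.5881 0.0062 0.2545] shift mm tool [ 0.7 -0.6 -2.5] dist 2.7
toolx [ 0.0269 -0.0093 -0.9996] toolz [-0.359 -0.933 -0.001] F [ 0.4  1.6 -5.9] w 0.0242 q7 -1.93
turn about x -0.008
```

View pics/b_side.png

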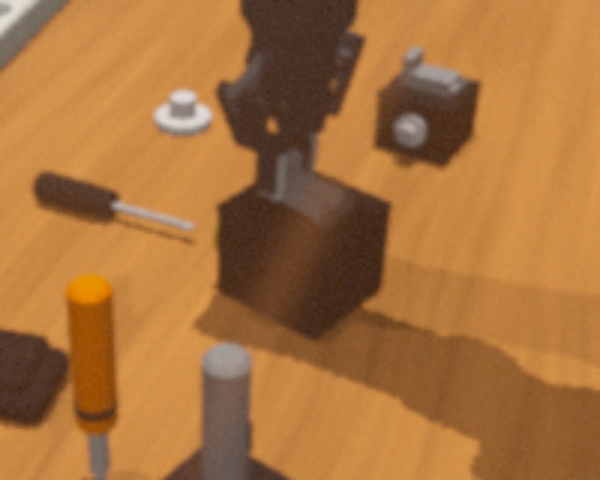

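```bash
sed -i 's/G=np.array(\[.576,.0135\])/G=np.array([.5753,.0116])/' w.py
cat >> w.py <<'E'
def arc():
    s,R=st();g=s["tool_pos"]+.155*R[:,0]
    d=g-np.array([*HIN,.079]);a=np.array([d[:2]@gx,d[2]])*1000;
    print("arc r",round(np.hypot(*a),1),"pos",np.round(a,1),"theta",round(np.arctan2(a[1],a[0])-.393,3),"lat",round(d[:2]@gy*1000,1),"F",np.round(s["contact_force"],1),"w",round(s["width"],4),"toolx",np.round(R[:,0],3),"clk",round(s["clock"],2))
E
python3 -c "
from w import *
arc()"
python3 -m crank '[-6.5,-4,0,0,0, -6,-5,0,0,0, -5,-6,0,0,0, -4,-7,0,0,0]'
python3 -c "
from w import *
arc()"
```

```text
arc r 45.2 pos [40.3 20.5] theta 0.078 lat -0.4 F [ 0.1 -1.1 -2.5] w 0.0246 toolx [ 0.027 -0.009 -1.   ] clk 5.25
clock: 5.58
tool_pos: [0.5689, 0.0133, 0.2749]
tcp_rot: [1.621, 1.531, -0.316]
contact_force: [6.1, -2.1, -12.4]
width: 0.0246
arc r 46.3 pos [21.6 41. ] theta 0.694 lat -0.4 F [  6.1  -2.1 -12.4] w 0.0246 toolx [ 0.038 -0.012 -0.999] clk 5.58
```

```bash
python3 -m crank '[-1.5,-8,0,0,0, -1,-8,0,0,0, 0,-8,0,0,0, 1,-8,0,0,0]'
python3 -c "
from w import *
arc()"
```

```text
clock: 5.92
tool_pos: [0.5454, 0.0213, 0.2811]
tcp_rot: [1.693, 1.498, -0.246]
contact_force: [9.4, -7.0, -6.6]
width: 0.0246
arc r 47.6 pos [ 1.9 47.6] theta 1.138 lat -0.2 F [ 9.4 -7.  -6.6] w 0.0246 toolx [ 0.071 -0.018 -0.997] clk 5.92
```

```bash
python3 -m crank '[2.5,-8,0,0,0, 3,-8,0,0,0, 4,-7,0,0,0, 5,-7,0,0,0]'
python3 -c "
from w import *
arc()"
```

```text
clock: 6.25
tool_pos: [0.5341, 0.0232, 0.2795]
tcp_rot: [1.745, 1.437, -0.2]
contact_force: [-1.3, -6.6, 30.3]
width: 0.0239
arc r 46.9 pos [-0.2 46.9] theta 1.182 lat -0.4 F [-1.3 -6.6 30.3] w 0.0239 toolx [ 0.131 -0.027 -0.991] clk 6.25
```

```bash
python3 -c "
from w import *
arc()
import cv2
for n in('side',): cv2.imwrite('pics/c_'+n+'.png',cv2.resize(get_image(n)[130:250,270:420,::-1],None,fx=5,fy=5,interpolation=2))"
```

```text
arc r 46.9 pos [-0.2 46.9] theta 1.182 lat -0.4 F [-1.3 -6.6 30.3] w 0.0239 toolx [ 0.131 -0.027 -0.991] clk 6.25
```

View pics/c_side.png

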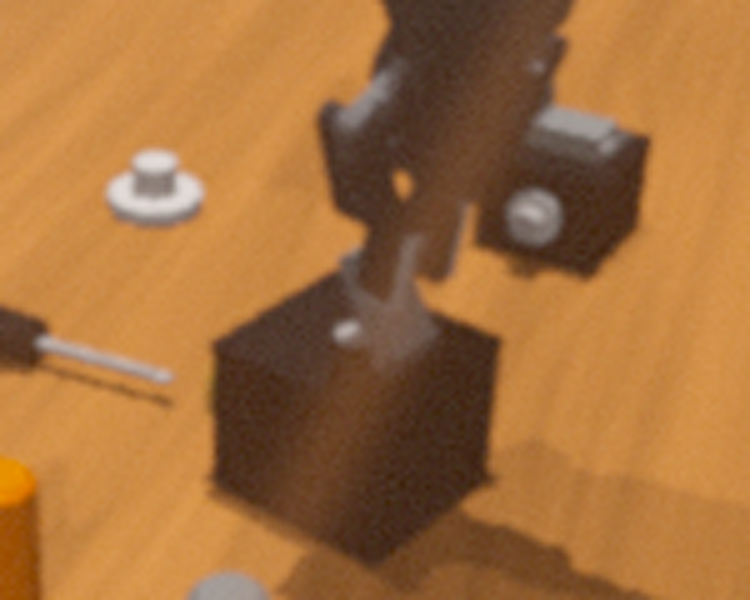

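The cap is up about 65–70° and the disc is now visible at crop (345,330). However, the ridge doesn't turn freely in the pads and is dragging the tool's tilt. I'll release and push the cap the rest of the way with closed fingers.

```bash
python3 -m crank '[0,0,0,0,0.5, 0,0,0,0,0.5, 0,0,0,0,0.5]'
python3 -c "
from w import *
arc()"
```

```text
clock: 6.55
tool_pos: [0.534, 0.0238, 0.2861]
tcp_rot: [1.771, 1.43, -0.174]
contact_force: [-1.1, -0.0, 1.7]
width: 0.0427
arc r 53.6 pos [ 0.4 53.6] theta 1.17 lat 0.9 F [-1.1 -0.   1.7] w 0.0427 toolx [ 0.138 -0.024 -0.99 ] clk 6.55
```

```bash
python3 -m crank '[-15,0,0,0,0.5, -20,0,0,0,0.5, -15,3,0,0,0.5, 0,15,0,0,0, 0,20,0,0,0, 0,15,0,0,0, 0,0,0,0,0, 0,0,0,0,0]'
python3 -c "
from w import *
arc()
import cv2
for n in('side','top'): cv2.imwrite('pics/d_'+n+'.png',cv2.resize(get_image(n)[130:250,270:420,::-1],None,fx=5,fy=5,interpolation=2))"
```

```text
clock: 7.22
tool_pos: [0.5694, 0.0129, 0.345]
tcp_rot: [1.798, 1.449, -0.136]
contact_force: [-0.6, -0.1, -0.1]
width: -0.0006
arc r 117.3 pos [ 34.4 112.2] theta 0.881 lat 3.3 F [-0.6 -0.1 -0.1] w -0.0006 toolx [ 0.12  -0.016 -0.993] clk 7.22
```

View pics/d_side.png

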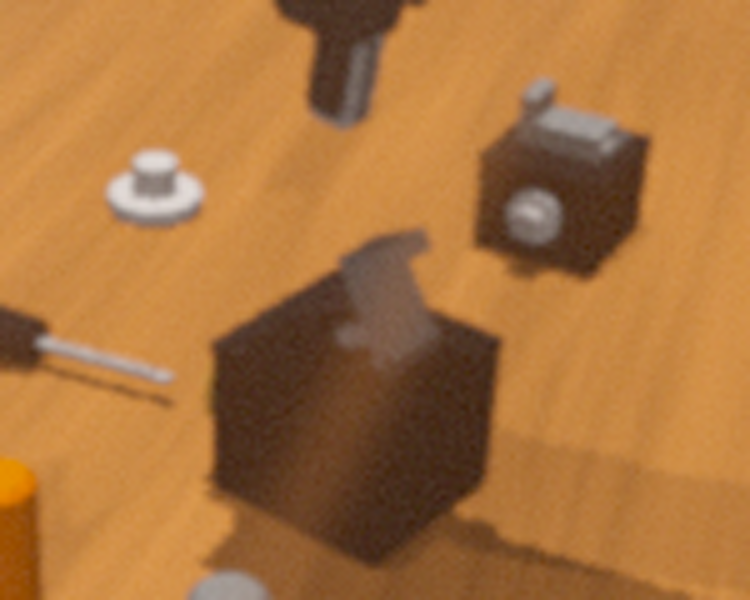

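```bash
python3 -m crank '[15,2,2,0,0, 20,1,1,0,0, 20,0,0,0,0, 12,0,0,0,0, 0,0,0,0,0]'
python3 -c "
from w import *
arc()"
```

```text
clock: 7.73
tool_pos: [0.5741, 0.0111, 0.2762]
tcp_rot: [1.807, 1.455, -0.121]
contact_force: [-0.1, -0.5, -0.0]
width: -0.0004
arc r 57.8 pos [38.4 43.2] theta 0.451 lat 3.3 F [-0.1 -0.5 -0. ] w -0.0004 toolx [ 0.115 -0.014 -0.993] clk 7.73
```

```bash
python3 -m crank '[0,-7,0,0,0, 0,-7,0,0,0, 0,-7,0,0,0, 0,-7,0,0,0, 0,-5,0,0,0, 0,0,0,0,0]'
python3 -c "
from w import *
arc()
import cv2
for n in('side',): cv2.imwrite('pics/e_'+n+'.png',cv2.resize(get_image(n)[130:250,270:420,::-1],None,fx=5,fy=5,interpolation=2))"
```

```text
clock: 8.23
tool_pos: [0.5397, 0.0245, 0.2747]
tcp_rot: [1.816, 1.452, -0.112]
contact_force: [1.6, 0.5, 0.1]
width: -0.0002
arc r 41.9 pos [ 2.1 41.8] theta 1.128 lat 4.0 F [1.6 0.5 0.1] w -0.0002 toolx [ 0.118 -0.013 -0.993] clk 8.23
```

View pics/e_side.png

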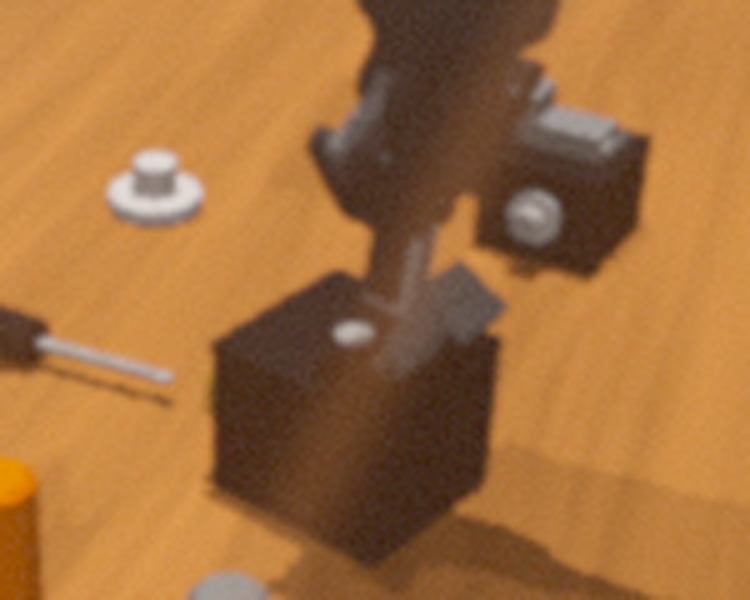

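Cap now stands past vertical, with the free end leaning back at crop (460,290) and the disc bare at (352,333). Backing off and heading for the pen.

```bash
python3 -m crank '[0,8,0,0,0, -15,5,0,0,0, -25,0,0,0,0, -30,0,0,0,0.3, -25,0,0,0,0.5, 0,0,0,0,0.5]'
python3 -c "
from w import *
arc()
rel([.541,.279,.2],gy)
import cv2
for n in('side','top'): cv2.imwrite('pics/f_'+n+'.png',cv2.resize(get_image(n)[130:250,270:420,::-1],None,fx=5,fy=5,interpolation=2))"
```

```text
clock: 8.78
tool_pos: [0.5436, 0.0199, 0.374]
tcp_rot: [1.805, 1.456, -0.123]
contact_force: [0.5, -0.3, 0.1]
width: 0.0356
arc r 141.2 pos [  6.7 141.1] theta 1.13 lat 0.8 F [ 0.5 -0.3  0.1] w 0.0356 toolx [ 0.114 -0.014 -0.993] clk 8.78
clk 8.78 tcp [0.5436 0.0199 0.374 ] shift mm tool [  13.9 -112.4 -237.1] dist 262.8
toolx [ 0.114  -0.0141 -0.9934] toolz [-0.349 -0.937 -0.027] F [ 0.5 -0.3  0.1] w 0.0356 q7 -1.97
turn about x 0.001
```

View pics/f_side.png

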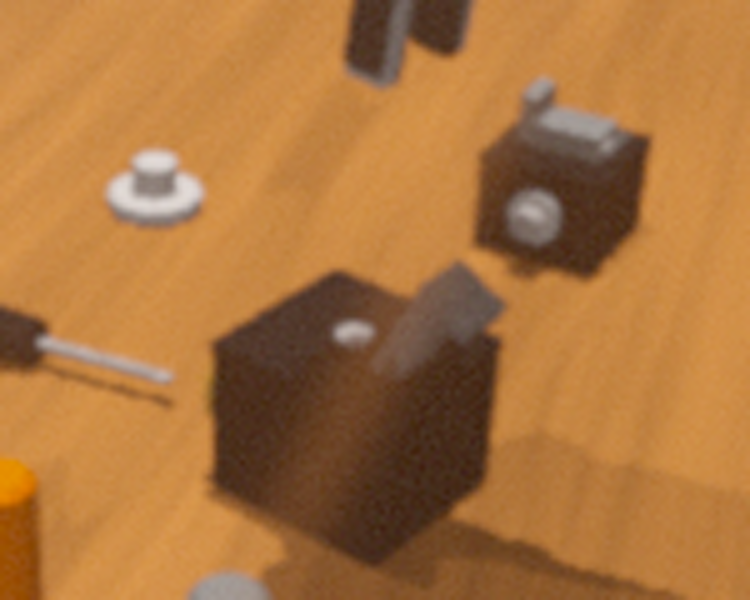

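```bash
python3 -m crank '[0,-12.5,-26,0,0.65, 0,-12.5,-26,0,0.65, 0,-12.5,-26,0,0.65, 0,-12.5,-26,0,0.65, 0,-12.5,-26,0,0.65, 0,-12.5,-26,0,0.65, 0,-12.5,-26,0,0.65, 0,-12.5,-26,0,0.65, 0,-6,-13,0,0.65, 0,0,0,0,0.65]'
python3 -c "
from w import *
rel([.541,.279,.2],gy)"
```

```text
clock: 9.72
tool_pos: [0.5216, 0.2699, 0.3497]
tcp_rot: [1.637, 1.477, -0.301]
contact_force: [-0.3, -0.1, -0.4]
width: 0.0555
clk 9.72 tcp [0.5216 0.2699 0.3497] shift mm tool [ -4.5   0.9 -14.5] dist 15.2
toolx [ 0.0892 -0.0277 -0.9956] toolz [-0.359 -0.933 -0.006] F [-0.3 -0.1 -0.4] w 0.0555 q7 -2.44
turn about x -0.008
```

```bash
python3 -m crank '[-4,1,-9,0,0.65, 0,0,-5,0,0.65, 0,0,0,0,0.65]'
python3 -c "
from w import *
rel([.541,.279,.118],gy)
import cv2
for n in('side','top'): cv2.imwrite('pics/g_'+n+'.png',cv2.resize(get_image(n)[190:350,180:380,::-1],None,fx=3.5,fy=3.5,interpolation=2))"
```

```text
clock: 9.97
tool_pos: [0.5279, 0.2805, 0.3518]
tcp_rot: [1.571, 1.48, -0.37]
contact_force: [0.4, 0.7, 0.5]
width: 0.0554
clk 9.97 tcp [0.5279 0.2805 0.3518] shift mm tool [79.  -8.5 -3.3] dist 79.5
toolx [ 0.085  -0.0329 -0.9958] toolz [-0.361 -0.932 -0.   ] F [0.4 0.7 0.5] w 0.0554 q7 -2.45
turn about x -0.01
```

View pics/g_side.png

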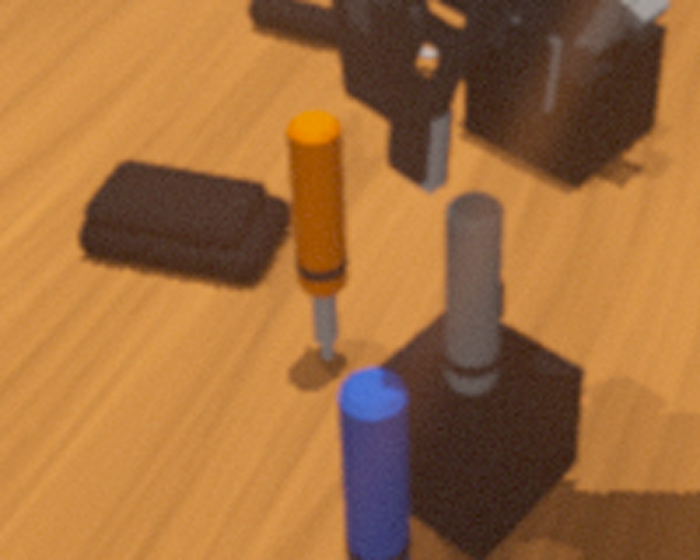

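```bash
python3 -c "
from w import *
from h import proj
s,R=st()
c=s['tool_pos']+.166*R[:,0]
for k in(-.0275,0,.0275):
  print((proj('side',c+k*R[:,2])-[180,190])*3.5)
print((proj('side',[.541,.279,.155])-[180,190])*3.5)"
```

```text
[[427.3759297  162.44434311]]
[[475.97451568 129.44287998]]
[[521.21602429  98.72720901]]
[[472.76706518 202.8712988 ]]
```

```bash
python3 -m crank '[0,-6,-3,0,0.65, 15,-3,0,0,0.65, 20,0,0,0,0.65, 20,0,0,0,0.65, 15,0,0,0,0.65, 0,0,0,0,0.65]'
python3 -c "
from w import *
rel([.541,.279,.118],gy)"
```

```text
clock: 10.57
tool_pos: [0.5277, 0.2777, 0.2825]
tcp_rot: [1.603, 1.475, -0.35]
contact_force: [-0.3, 0.1, -0.7]
width: 0.0556
clk 10.57 tcp [0.5277 0.2777 0.2825] shift mm tool [ 9.9 -3.9 -5.7] dist 12.1
toolx [ 0.0896 -0.0327 -0.9954] toolz [-0.373 -0.928 -0.003] F [-0.3  0.1 -0.7] w 0.0556 q7 -2.45
turn about x -0.022
```

```bash
python3 -m crank '[5,-4,-5,-0.015,0.65, 6,-2,-2,0,0.65, 0,0,0,0,0.65]'
python3 -c "
from w import *
rel([.541,.279,.118],gy)"
```

```text
clock: 10.82
tool_pos: [0.5257, 0.2853, 0.2714]
tcp_rot: [1.586, 1.475, -0.353]
contact_force: [-0.3, -0.0, -0.3]
width: 0.0556
clk 10.82 tcp [0.5257 0.2853 0.2714] shift mm tool [-0.8  1.8  0.6] dist 2.0
toolx [ 0.0899 -0.0331 -0.9954] toolz [-0.36  -0.933 -0.001] F [-0.3 -0.  -0.3] w 0.0556 q7 -2.45
turn about x -0.009
```

```bash
python3 -m crank '[0,1.5,0.5,0,0, 0,0,0,0,0, 0,0,0,0,0, 0,0,0,0,0, 0,0,0,0,0]'
python3 -c "
from w import *
rel([.541,.279,.118],gy)
import cv2
for n in('side','top'): cv2.imwrite('pics/i_'+n+'.png',cv2.resize(get_image(n)[190:350,180:380,::-1],None,fx=3.5,fy=3.5,interpolation=2))"
```

```text
clock: 11.23
tool_pos: [0.5269, 0.2846, 0.2735]
tcp_rot: [1.601, 1.474, -0.337]
contact_force: [0.1, -0.7, -1.2]
width: 0.0226
clk 11.23 tcp [0.5269 0.2846 0.2735] shift mm tool [ 1.2 -0.   0.6] dist 1.4
toolx [ 0.0915 -0.0321 -0.9953] toolz [-0.36  -0.933 -0.003] F [ 0.1 -0.7 -1.2] w 0.0226 q7 -2.45
turn about x -0.008
```

View pics/i_side.png

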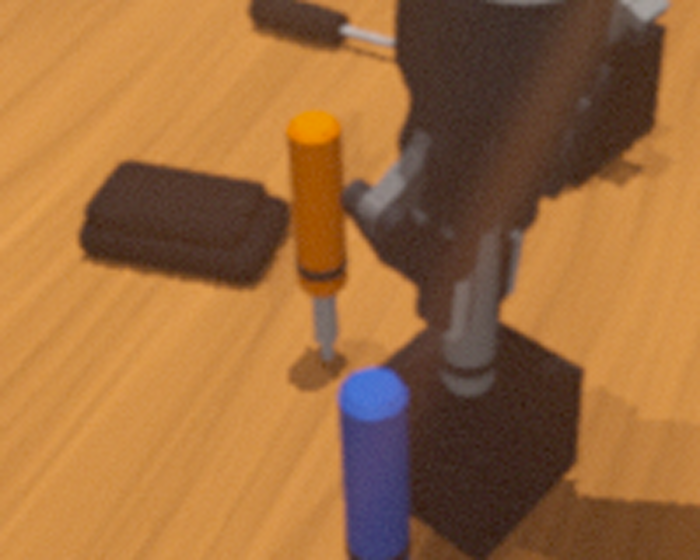

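Pen gripped (width 22.6 mm reading, jaws about 59 mm above the shoulder). Saving the in-hand geometry and lifting straight up.

```bash
cat >> w.py <<'E'
def savepen():
    s,R=st();gp=s["tool_pos"]+.155*R[:,0]
    sh=np.array([gp[0],gp[1],.06]) ; np.savez("pen.npz",ax=R.T@[0,0,1.],sh=R.T@(sh-s["tool_pos"]))
def pen(target=None):
    d=np.load("pen.npz");s,R=st();ax=R@d["ax"];sh=s["tool_pos"]+R@d["sh"];tip=sh-.05*ax
    print("clk",round(s["clock"],2),"pen ax",np.round(ax,3),"tip",np.round(tip,4),"F",np.round(s["contact_force"],1),"w",round(s["width"],4),"upvec tool",np.round(R.T@[0,0,1.],3))
    if target is not None: print("shift tool mm",np.round(R.T@(np.array(target)-tip)*1000,1), "world",np.round((np.array(target)-tip)*1000,1))
    return tip,ax
MARK=np.array([*(HIN+.024*gx),.077])
E
python3 -c "
from w import *
savepen();pen(MARK);print(MARK)"
python3 -m crank '[-8,0.8,0,0,0, -12,1.1,0,0,0, -15,1.4,0,0,0, -15,1.4,0,0,0, -15,1.4,0,0,0, -15,1.4,0,0,0, -12,1,0,0,0, 0,0,0,0,0]'
python3 -c "
from w import *
pen(MARK)
import cv2
for n in('side','top'): cv2.imwrite('pics/j_'+n+'.png',cv2.resize(get_image(n)[130:350,180:420,::-1],None,fx=2.7,fy=2.7,interpolation=2))"
```

```text
clk 11.33 pen ax [-0. -0.  1.] tip [0.5411 0.2796 0.01  ] F [-0.5 -0.2 -1.4] w 0.0227 upvec tool [-0.995  0.097 -0.003]
shift tool mm [-54.7 136.2 237.6] world [  36.  -268.7   67. ]
[0.57717179 0.01089545 0.077     ]
clock: 12.0
tool_pos: [0.5264, 0.2843, 0.3758]
tcp_rot: [1.623, 1.473, -0.317]
contact_force: [-0.3, 0.2, -0.4]
width: 0.0227
clk 12.0 pen ax [-0.002 -0.002  1.   ] tip [0.541  0.2798 0.1124] F [-0.3  0.2 -0.4] w 0.0227 upvec tool [-0.995  0.098 -0.005]
shift tool mm [ 46.8 126.6 238. ] world [  36.2 -268.9  -35.4]
```

View pics/j_side.png

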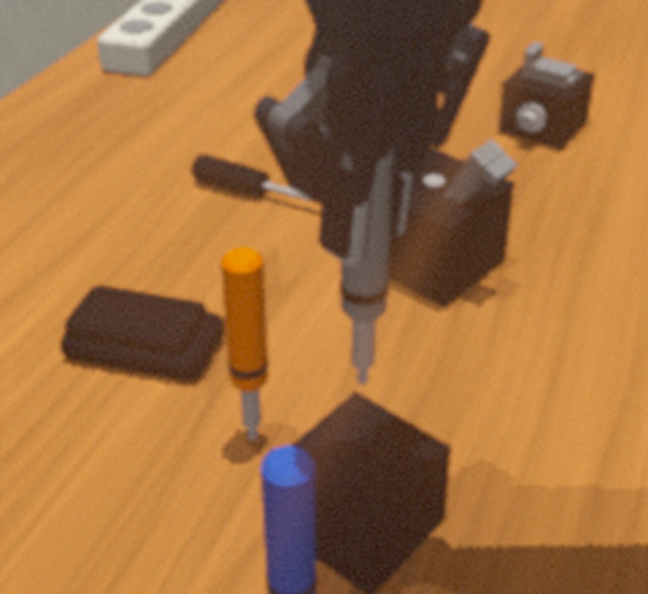

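```bash
python3 -m crank '[0.4,5,9,0,0, 0.8,9.5,17.5,0,0, 0.8,9.5,17.5,0,0, 0.8,9.5,17.5,0,0, 0.8,9.5,17.5,0,0, 0.8,9.5,17.5,0,0, 0.8,9.5,17.5,0,0, 0.8,9.5,17.5,0,0, 0.8,9.5,17.5,0,0, 0.8,9.5,17.5,0,0]'
python3 -c "
from w import *
pen(MARK)"
```

```text
clock: 12.93
tool_pos: [0.5465, 0.0868, 0.3645]
tcp_rot: [1.423, 1.49, -0.506]
contact_force: [1.0, -0.5, -1.2]
width: 0.0223
clk 12.93 pen ax [0.021 0.008 1.   ] tip [0.5552 0.0799 0.1009] F [ 1.  -0.5 -1.2] w 0.0223 upvec tool [-0.997  0.08   0.012]
shift tool mm [28.1 42.7 56.6] world [ 22.  -69.  -23.9]
```

```bash
python3 -m crank '[-0.5,10,8,0,0, -0.5,10,10,0,0, -0.5,8,10,0,0, -0.5,6,10,0,0, 0,2,6,0,0, 0,0,2,0,0, 0,0,0,0,0]'
python3 -c "
from w import *
pen(MARK)
import cv2
for n in('side','top'): cv2.imwrite('pics/k_'+n+'.png',cv2.resize(get_image(n)[150:260,280:400,::-1],None,fx=5,fy=5,interpolation=2))"
```

```text
clock: 13.52
tool_pos: [0.5597, 0.0155, 0.3639]
tcp_rot: [1.217, 1.498, -0.726]
contact_force: [-0.0, 0.4, -1.0]
width: 0.0225
clk 13.52 pen ax [0.037 0.015 0.999] tip [0.5641 0.0063 0.1003] F [-0.   0.4 -1. ] w 0.0225 upvec tool [-0.997  0.068  0.025]
shift tool mm [23.7  8.9 -9.6] world [ 13.1   4.6 -23.3]
```

View pics/k_side.png

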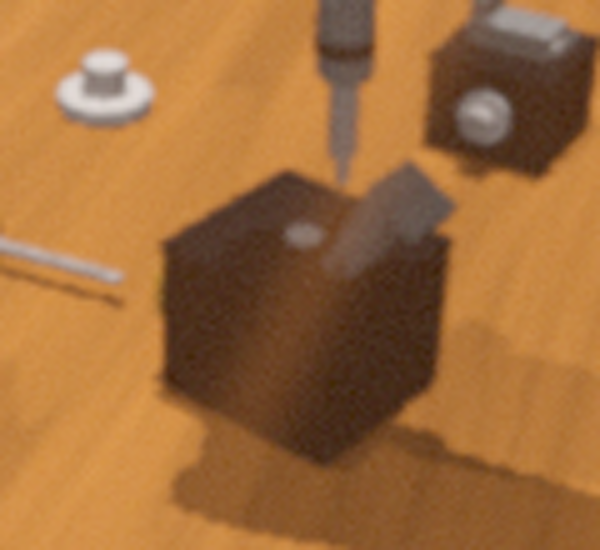

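View pics/k_top.png

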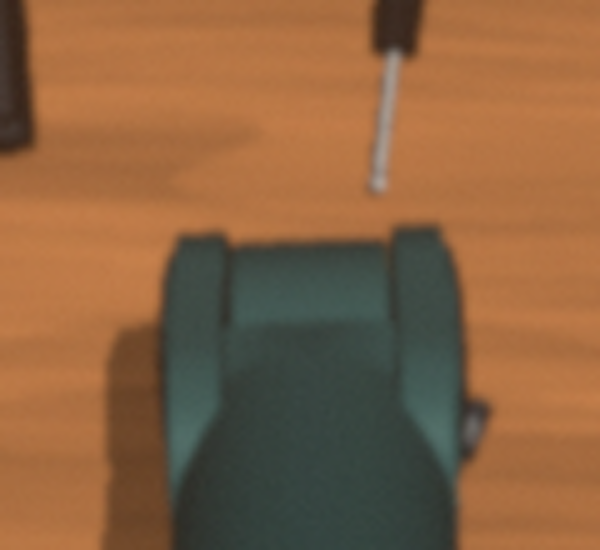

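Pen tip hangs near the disc, still about 13 mm short in x, as computed. The axis has drifted about 2.3° from vertical. Because the pen sits slightly off the tool axis, a turn about tool x can win back most of that, so I do that first.

```bash
python3 -m crank '[0,3,-3,0.096,0, 0,3,-3,0.096,0, 0,2,-2,0.096,0, 0,0,0,0.096,0, 0,0,0,0,0, 0,0,0,0,0]'
python3 -c "
from w import *
pen(MARK)"
```

```text
clock: 14.12
tool_pos: [0.57, 0.0277, 0.3639]
tcp_rot: [1.655, 1.502, -0.675]
contact_force: [-0.3, 1.0, -0.8]
width: 0.0225
clk 14.12 pen ax [ 0.018 -0.022  1.   ] tip [0.5763 0.0234 0.1002] F [-0.3  1.  -0.8] w 0.0225 upvec tool [-0.998  0.069 -0.006]
shift tool mm [23.7  7.6  8.6] world [  0.9 -12.5 -23.2]
```

```bash
python3 -m crank '[0,4,4,0,0, 0,4,4,0,0, 0,1,1,0,0, 0,0,0,0,0, 0,0,0,0,0]'
python3 -c "
from w import *
from h import proj
import cv2
tip,ax=pen(MARK)
print('tip proj',(proj('side',tip)-[290,150])*6,'mark proj',(proj('side',MARK)-[290,150])*6, proj('side',MARK))
cv2.imwrite('pics/l_side.png',cv2.resize(get_image('side')[150:240,290:390,::-1],None,fx=6,fy=6,interpolation=2))"
```

```text
clock: 14.53
tool_pos: [0.5698, 0.0149, 0.3645]
tcp_rot: [1.655, 1.503, -0.666]
contact_force: [-0.5, -0.3, -1.8]
width: 0.0227
clk 14.53 pen ax [ 0.019 -0.022  1.   ] tip [0.576  0.0108 0.1008] F [-0.5 -0.3 -1.8] w 0.0227 upvec tool [-0.998  0.068 -0.006]
shift tool mm [23.8 -0.8 -0.7] world [  1.2   0.1 -23.8]
tip proj [[313.86439177 217.05821314]] mark proj [[306.8434023 275.9372136]] [[341.14056705 195.9895356 ]]
```

View pics/l_side.png

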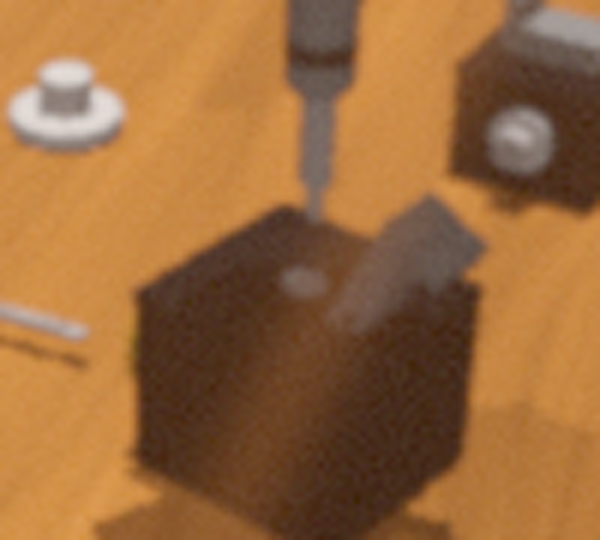

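```bash
python3 -c "
from w import *
from h import proj,ray_z
import cv2
im=get_image('side').astype(float)
roi=im[190:204,332:349].mean(2)
b=np.median(roi);w=np.clip(roi-b-8,0,None);w[:, 13:]=0
ys,xs=np.mgrid[190:204,332:349]
c=((w*xs).sum()/w.sum(),(w*ys).sum()/w.sum());print(c,np.round(roi).astype(int))
print(ray_z('side',c,.077),MARK)
print([(round(m['confidence'],2),np.argwhere(m['mask']).mean(0)[::-1].round(1),m['mask'].sum()) for m in masks_of('side','gearbox_spot')])
print([(round(m['confidence'],2),np.round(m['extent'],1)) for m in masks_of('side','gearbox_mark')])
"
```

```text
(np.float64(340.3472418670438), np.float64(196.6958981612447)) [[ 56  61  64  61  58  64  64  66  69  71  64  75  78  74  74  78  78]
 [ 62  62  59  59  61  64  62  68  69  71  70  75  71  80  75  76  77]
 [ 57  65  58  59  63  66  65  64  67  74  67  69  74  75  77  80  80]
 [ 56  57  61  62  58  63  63  69  69  74  73  70  79  76  77  76  78]
 [ 58  59  53  56  61  67  74  74  77  82  82  79  77  71  78  73  79]
 [ 51  56  54  52  63  84  91  96  96  92  93  87  77  76  75  75  84]
 [ 49  50  53  58  66  97 103 106 105 100 103  97  86  76  75  82  86]
 [ 53  52  54  60  69  90  99 103  98 101 103 100  89  76  81  85  88]
 [ 55  51  56  45  62  76  89 100 101  94  97  90  83  76  80  91  93]
 [ 51  55  55  57  64  64  73  85  91  86  85  81  75  78  83  96  94]
 [ 53  55  59  57  57  57  63  69  70  74  78  77  76  81  92  93  91]
 [ 51  53  52  62  64  64  62  63  69  67  72  73  82  90  91  93  91]
 [ 52  58  52  55  54  68  65  71  71  67  72  74  85  92  90  82  85]
 [ 56  55  58  58  62  66  70  64  69  74  71  74  77  89  85  83  83]]
[0.57793339 0.01418147 0.077     ] [0.57717179 0.01089545 0.077     ]
[]
[(0.93, array([307.8, 182.7, 374.1, 243.4]))]
```

```bash
python3 -m crank '[6,1,-2,0,0, 6,0,0,0,0, 4,0,0,0,0, 0,0,0,0,0, 0,0,0,0,0]'
python3 -c "
from w import *
M=[.578,.013,.077]
for i in range(1): pen(M)"
```

```text
clock: 15.15
tool_pos: [0.5732, 0.0163, 0.3464]
tcp_rot: [1.654, 1.503, -0.666]
contact_force: [-0.0, -0.9, -0.9]
width: 0.0228
clk 15.15 pen ax [ 0.02  -0.022  1.   ] tip [0.5793 0.0123 0.0827] F [-0.  -0.9 -0.9] w 0.0228 upvec tool [-0.998  0.067 -0.006]
shift tool mm [ 5.6 -1.8  0.4] world [-1.3  0.7 -5.7]
```

```bash
python3 -m crank '[3,-1.5,0,0,0, 0,0,0,0,0, 0,0,0,0,0]'
python3 -c "
from w import *
import cv2
M=[.578,.013,.077]
pen(M)
cv2.imwrite('pics/m_side.png',cv2.resize(get_image('side')[150:240,290:390,::-1],None,fx=6,fy=6,interpolation=2))
pen(M)"
```

```text
clock: 15.4
tool_pos: [0.5721, 0.0173, 0.3426]
tcp_rot: [1.644, 1.504, -0.675]
contact_force: [0.1, 0.6, -1.1]
width: 0.0227
clk 15.4 pen ax [ 0.021 -0.022  1.   ] tip [0.578  0.0133 0.0789] F [ 0.1  0.6 -1.1] w 0.0227 upvec tool [-0.998  0.067 -0.005]
shift tool mm [1.9 0.1 0.2] world [ 0.  -0.3 -1.9]
clk 15.45 pen ax [ 0.021 -0.022  1.   ] tip [0.5778 0.0134 0.0788] F [ 0.  -0.2 -0.7] w 0.0226 upvec tool [-0.998  0.066 -0.005]
shift tool mm [1.8 0.3 0.1] world [ 0.2 -0.4 -1.8]
```

View pics/m_side.png

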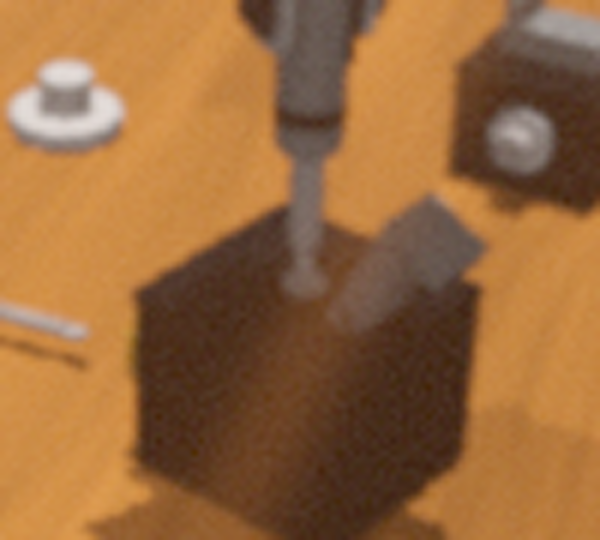

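Tip is centred over the disc at crop (303,280), about 2 mm above it. Now pressing in small steps while watching the force.

```bash
for r in 1 ; do python3 -m crank '[2,0,0,0,0, 0,0,0,0,0]'; python3 -c "
from w import *
pen([.578,.013,.077])"; done; python3 -m crank '[2,0,0,0,0, 0,0,0,0,0]'; python3 -c "
from w import *
pen([.578,.013,.077])"
```

```text
clock: 15.62
tool_pos: [0.5722, 0.0173, 0.3407]
tcp_rot: [1.648, 1.504, -0.671]
contact_force: [-0.3, 0.1, -1.4]
width: 0.0229
clk 15.62 pen ax [ 0.021 -0.022  1.   ] tip [0.5781 0.0133 0.0769] F [-0.3  0.1 -1.4] w 0.0229 upvec tool [-0.998  0.067 -0.005]
shift tool mm [-0.1  0.2  0.3] world [-0.1 -0.3  0.1]
clock: 15.78
tool_pos: [0.5725, 0.0172, 0.339]
tcp_rot: [1.659, 1.503, -0.66]
contact_force: [0.4, -0.7, 0.4]
width: 0.0228
clk 15.78 pen ax [ 0.02  -0.022  1.   ] tip [0.5787 0.0133 0.0752] F [ 0.4 -0.7  0.4] w 0.0228 upvec tool [-0.998  0.067 -0.006]
shift tool mm [-1.8 -0.2  0.7] world [-0.7 -0.3  1.8]
```

```bash
python3 -m crank '[2,-0.4,0.3,0,0, 0,0,0,0,0]'; python3 -c "
from w import *
pen([.578,.013,.077])"; python3 -m crank '[1.2,0,0,0,0, 0,0,0,0,0, 0,0,0,0,0]'; python3 -c "
from w import *
pen([.578,.013,.077])"
```

```text
clock: 15.95
tool_pos: [0.5724, 0.0172, 0.3373]
tcp_rot: [1.671, 1.503, -0.648]
contact_force: [-0.1, -0.0, 1.5]
width: 0.0227
clk 15.95 pen ax [ 0.019 -0.023  1.   ] tip [0.5788 0.0133 0.0736] F [-0.1 -0.   1.5] w 0.0227 upvec tool [-0.998  0.068 -0.007]
shift tool mm [-3.4 -0.2  0.7] world [-0.8 -0.3  3.4]
clock: 16.2
tool_pos: [0.5725, 0.0171, 0.3364]
tcp_rot: [1.674, 1.503, -0.645]
contact_force: [-0.2, 0.2, 1.5]
width: 0.023
clk 16.2 pen ax [ 0.019 -0.023  1.   ] tip [0.5788 0.0133 0.0727] F [-0.2  0.2  1.5] w 0.023 upvec tool [-0.998  0.068 -0.007]
shift tool mm [-4.4 -0.1  0.8] world [-0.8 -0.3  4.3]
```

```bash
python3 -m crank '[0.8,0,0,0,0, 0,0,0,0,0, 0,0,0,0,0]'; python3 -c "
from w import *
import cv2
F=[]
for i in range(6):
    im=get_image('side');F.append(observe()['contact_force'][2])
print(np.round(F,2),np.mean(F))
cv2.imwrite('pics/n_side.png',cv2.resize(im[130:255,270:410,::-1],None,fx=5,fy=5,interpolation=2))
pen([.578,.013,.077])"
```

```text
clock: 16.45
tool_pos: [0.5725, 0.0171, 0.3357]
tcp_rot: [1.676, 1.503, -0.644]
contact_force: [-0.5, -0.4, 1.9]
width: 0.0228
[1.25 1.02 0.96 1.69 1.07 0.99] 1.163878968625226
clk 16.75 pen ax [ 0.019 -0.023  1.   ] tip [0.5788 0.0133 0.072 ] F [-0.7  0.6  1. ] w 0.0226 upvec tool [-0.998  0.067 -0.007]
shift tool mm [-5.  -0.1  0.7] world [-0.8 -0.3  5. ]
```

View pics/n_side.png

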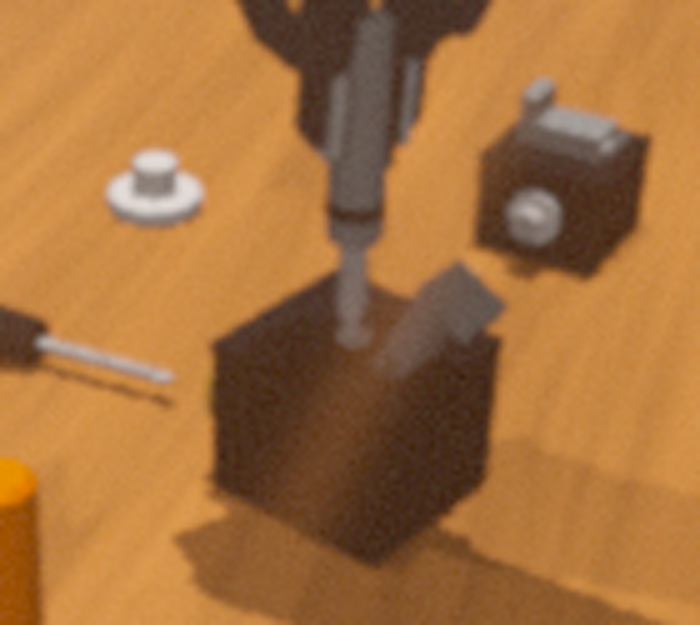

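Force (about 2.2 N net) suggests around 2.5 mm, geometry suggests 5 mm. The pen may have been raised a little when the jaws closed. I split the difference with about 1.2 mm more.

```bash
python3 -m crank '[1.3,0,0,0,0, 0,0,0,0,0, 0,0,0,0,0]'; python3 -c "
from w import *
F=[]
for i in range(12):
    im=get_image('side');F.append(observe()['contact_force'][2])
print(np.round(F,2),np.mean(F))
pen([.578,.013,.077])"
```

```text
clock: 17.0
tool_pos: [0.5725, 0.0171, 0.3344]
tcp_rot: [1.676, 1.503, -0.644]
contact_force: [-0.2, 0.4, 0.8]
width: 0.0226
[2.62 1.91 2.05 1.85 2.19 2.35 1.6  2.76 2.07 2.31 2.25 1.72] 2.1398822120305363
clk 17.6 pen ax [ 0.019 -0.023  1.   ] tip [0.5789 0.0133 0.0707] F [0.1 0.2 1.7] w 0.0228 upvec tool [-0.998  0.067 -0.007]
shift tool mm [-6.3  0.   0.8] world [-0.9 -0.3  6.3]
```

```bash
python3 -c "
from w import *
import cv2
for n in('side','top'): cv2.imwrite('pics/z_'+n+'.png',get_image(n)[:,:,::-1])
pen([.578,.013,.077]);print(observe()['contact_force'])"
```

```text
clk 17.7 pen ax [ 0.019 -0.023  1.   ] tip [0.5788 0.0133 0.0707] F [-1.3  0.4  0.9] w 0.023 upvec tool [-0.998  0.067 -0.007]
shift tool mm [-6.3  0.   0.7] world [-0.8 -0.3  6.3]
[-1.33913466  0.44194443  0.94212226]
```

View pics/z_side.png

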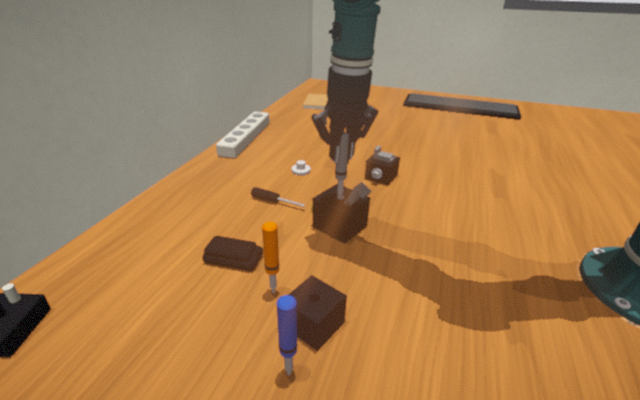

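The pen stands on the disc at (341,197), with the gearbox cap leaning back at (358,192). The pedestal cap is shut at (384,155), the stand is empty, and the bystanders and both look-alikes are in place.

```bash
python3 -c "
from cell import *
print(sign_off())"
```

```text
the job is handed in; nothing more can be done
None
```

The gearbox cap is open and the grey pen is pressed on the steel disc, still in the gripper. I handed the job in at about 17.7 s of the 53 s allowed.

- **Cap:** I pinched the ridge and lifted it to roughly 65–70°. The pads would not let the ridge turn and were tilting the tool, so I let go and pushed the cap the rest of the way with closed fingers. In the last picture it leans back past vertical.
- **Pen:** I took the grey pen out of the stand and set it on the disc. By the measured arm pose it is about 1.6° off vertical, and the side view put the tip within about 1–2 mm of the disc centre.
- **How far the tip is pushed in:** the two checks disagreed somewhat. The averaged force (about 3.2 N net, noisy) gives roughly 5.5 mm, while the arm height gives 6.3 mm, possibly because closing the jaws raised the pen slightly. Both are near half of the 10 mm travel and well short of the stop.
- **Forces:** the highest wrist force I read was about 31 N, while turning the cap in the pinch grip, against the 120 N limit. I read it only at the end of each move, so a brief peak in between could have been higher.
- **Other things:** the last picture shows the pedestal cap shut, and the mouse, driver, hub and both coloured look-alikes where they were.

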